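Make up two repair kits at the fitter's bench

TASK

Make up two repair kits from the loose parts on the bench, each part sitting flat in its own tray cell, the same way up as it stands now. Three-cell tray: the large hex nut in the cell next to the tray's pull tab, the plain tall sleeve in the middle cell and the small hex nut in the far cell; two-cell tray: the flanged bush in the cell next to the pull tab and the T-nut in the other. Leave the shaft collar and the spray can where they are.

Things in the scene. Friction and masses are not known exactly. Their poses are not given: they have to be found in the camera images.
- nut_large: Large steel hex nut lying flat, 46 mm across flats (53 mm across corners), 26 mm high, 30 mm bore, about 220 g. Origin: centre of its underside; z up; its x axis is square to one pair of flats (the others at 60 degree steps).
- nut_small: Small steel hex nut lying flat, 36 mm across flats (42 mm across corners), 22 mm high, 24 mm bore, about 110 g. Origin: centre of its underside; z up; its x axis is square to one pair of flats (the others at 60 degree steps).
- sleeve: Plain tall steel sleeve (tube) standing on end, 34 mm outer and 22 mm inner diameter, 50 mm high, about 200 g. Origin: centre of its underside, z along its axis, up.
- bush: Flanged brass bush standing on its flange: flange 54 mm diameter and 6 mm thick at the bottom, above it a tube of 34 mm outer diameter; 40 mm high in all, about 180 g. Origin: centre of the flange's underside, z along its axis, up.
- tnut: Steel T-nut for a machine slot: base 46 x 34 mm and 12 mm thick, on it a neck 46 mm long, 18 mm wide and 12 mm high, with a small dark hole in the top; 24 mm high in all, about 180 g. Origin: centre of its underside; x along its 46 mm length, y across the neck, z up.
- tray3: Steel tray, dark floor, bright walls, fixed to the bench, three cells in a row, each 70 x 70 mm inside; floor and walls 3 mm thick, wall tops 10 mm above the bench. Outside 222 x 76 mm. A flat pull tab (22 x 36 mm, dark hole) sticks out of one end. Origin: centre of the underside; x along the row towards the tab, z up. Cell centres at x = +73 mm (next to the tab), 0 (middle) and -73 mm (far).
- tray2: Steel tray, dark floor, bright walls, fixed to the bench, two cells in a row, each 70 x 70 mm inside; floor and walls 3 mm thick, wall tops 10 mm above the bench. Outside 149 x 76 mm. A flat pull tab (22 x 36 mm, dark hole) sticks out of one end. Origin: centre of the underside; x along the row towards the tab, z up. Cell centres at x = +36.5 mm (next to the tab) and -36.5 mm (the other).
- collar: Steel shaft collar, a low ring of 44 mm outer and 22 mm inner diameter, 16 mm high, lying flat among the stock; not wanted, to be left where it is. Origin: centre of its underside.
- can: Small spray can standing beyond the stock, 52 mm diameter, 110 mm high; to be left alone. Origin: centre of its underside.
There are look-alikes about, which are no part of the job. There is more than one size of the bush; the one meant has the size given above.

How it is judged:
At the end, for the whole second after the job is handed in: Each part is at rest in its own cell as the goal lists: upright within 7 degrees, underside at most 3.5 mm above the tray floor, centre within 20 mm of the cell centre along and across the tray. Collar and can are within 20 mm of where they began (x of nut_large in the frame of tray3 between 0.053 and 0.093 m and y of nut_large in the frame of tray3 between -0.02 and 0.02 m and z of each of nut_large, sleeve, nut_small in the frame of tray3 below 0.0065 m and angle between each of nut_large, sleeve, nut_small, bush, tnut's own z axis and vertical below 0.12 rad and linear speed of each of nut_large, sleeve, nut_small, bush, tnut below 0.02 m/s and angular speed of each of nut_large, sleeve, nut_small, bush, tnut below 0.3 rad/s and x of sleeve in the frame of tray3 between -0.02 and 0.02 m and y of sleeve in the frame of tray3 between -0.02 and 0.02 m and x of nut_small in the frame of tray3 between -0.093 and -0.053 m and y of nut_small in the frame of tray3 between -0.02 and 0.02 m and x of bush in the frame of tray2 between 0.0165 and 0.0565 m and y of bush in the frame of tray2 between -0.02 and 0.02 m and z of each of bush, tnut in the frame of tray2 below 0.0065 m and x of tnut in the frame of tray2 between -0.0565 and -0.0165 m and y of tnut in the frame of tray2 between -0.02 and 0.02 m and distance of each of collar, can from where it was at the start of the episode below 0.02 m); the robot touches nothing.
It fails at once if the shaft collar is moved by more than 20 mm (distance of collar from where it was at the start of the episode above 0.02 m).
It fails at once if the spray can is moved by more than 20 mm (distance of can from where it was at the start of the episode above 0.02 m).
It also fails if it takes over 109 s, if anything falls off the work surface, if the arm or the gripper's body presses on something with over 40 N, if the wrist force passes 120 N, or if a joint passes its speed limit or range.

ROBOT

A 6-joint arm with a two-finger parallel gripper is mounted at the origin on the work surface. World frame = base frame: x ahead of the robot, y to its left, z up, the work surface at z = 0. Lengths are in m, angles in rad, forces in N, time in s.
With the tool pointing down it reaches from about 0.275 to 1 m from the base axis. Payload 8.4 kg.
Tool frame: the origin (TCP) lies midway between the tips of the shut fingers; the grasp point (between the pads) lies 19 mm behind it; z points along the fingers, y is the line along which they close (so a half turn about z gives the same grasp; the last joint's range is limited). The gripper opens to 85 mm and grips with 20 to 120 N. Pads are 22 mm wide; open, the fingers measure 114 mm over their backs; the gripper's body (76 mm by 85 mm) begins 54 mm behind the grasp point. The pads swing forward as they close: fully open they stand 13 mm farther back than shut.
Start: joints at [1.335, 0.353, 1.633, -0, 1.155, -0.002], TCP at [0.145, 0.608, 0.231] pointing down, gripper open.
Joint ranges: [-2.63, 2.63], [-0.92, 2.1], [0.06, 2.66], [-1.3, 4.44], [0, 2.69], [-3.02, 3.02]. Speed limits (rad/s): [2.22, 2.22, 2.79, 3.14, 3.14, 3.14].

INTERFACE

Orientations are given as [roll, pitch, yaw] about the fixed x, y, z axes, in that order (R = Rz(yaw) Ry(pitch) Rx(roll)).
In Python, from bench import ctrl gives the robot as it stands.
- The arm moves only by the tool step_arm, never from a script. Its argument "steps" is a list of rows, each a list of 7 numbers: the shift along the tool's x, y, z in mm, then the turn, a rotation vector about the tool's x, y, z in rad, then the finger opening in mm, from 0 to 85.4. In form: [[tx, ty, tz, wx, wy, wz, jaw], ...]. A call has 1 to 12 rows; each row is the pose to reach, as a shift and turn from the pose commanded when the call began, along the tool's axes at that moment; what a row does not reach only later rows make up. A row lasts 1/8 s, in which the tool goes at most 62.5 mm and 10.7 degrees, less where a joint would pass 70% of its speed; a pose out of reach is approached as far as the arm can. A call with a gripper value outside its range is refused whole. The fingers move at their own pace and stop on an object; "squeeze" is the grip in N (left out, the last holds). Time passes only in rows, so rows that repeat a pose let the fingers close. It gives the time, the measured TCP pose, the force, the opening and the grip force at its end, in the units of the state.
- ctrl.read_state(): the state, without advancing time (a new reading comes with each control period).
- ctrl.capture(name): name is "side" or "top"; returns a dict with "pixels" (400x640x3 uint8, red, green, blue), "z_map" (400x640 float32, m along the optical axis (not along the pixel's ray), 0 where there is no reading), "intrinsics" (3x3 intrinsics, pixels), "xyz" and "attitude" of the camera in the world. Camera axes: x right, y down, z forward; pixel columns grow to the right and rows downward; lengths in m; the calibration is good to about 2 mm. A picture is of the moment at which its call begins.
- ctrl.close_job(): hands the job in; it is judged then, once.
Trained networks look in the newest picture that a camera, given by its name, has taken for a name from the list of things; names that differ only in an ending like _2 or _b are one class to them, and where a whole thing is asked for, a point or a joint stands for the part that bears it (a point fixed in the world has none). Each returns a list of dicts, best first, with "confidence" (0 to 1); they miss things now and then, are a little off and sometimes report something else, mostly with a low value. They report only what shows in the picture. A call takes as long as a camera call. They do not tell look-alikes from the thing itself.
- ctrl.spot_in(label, camera): "bbox" ([left, top, width, height] in pixels, round what is visible of it).
The state is a dict: "t": time; "joints": joint angles; "joint_vel": joint speeds; "joint_torque": joint torques, N m; "eef_pos": TCP position; "tool_rot": TCP orientation; "contact_force": force on the tool from outside, world axes, zero at the start; "ft_torque": the same for the moment, N m; "grip_width": opening from 0.0 (shut) to 1.0 (fully open); "grasp_force": force on a finger pad.
Only numpy, scipy, OpenCV 4.12 (cv2) and the standard library are available. Lean on these libraries where they do the work, as an engineer would, in place of code of your own. Each camera call takes 0.05 s, during which the arm holds its last target. There are 200 camera calls.

## Working session

There is one attempt and no reset: what is moved stays moved. The work goes in short steps, Python scripts to look and compute and a tool call to move; the robot and the scene stay as the last step left them, time stands still between calls to the robot, and variables do not carry over. Pictures are saved under pics/ and viewed, at most 14 in all, crops included, and the job is handed in when it is done.

Besides the shell and the picture viewer there is one more tool, called after "Emit:" by a JSON object that holds its "method" and its "body". step_arm: Moves the arm, as the interface text tells. Its arguments: {"type":"object","properties":{"steps":{"type":"array","items":{"type":"array","items":{"type":"number"}}},"squeeze":{"type":"number"}},"required":["steps"]}

```bash
mkdir -p pics; cat > h.py <<'E'
import numpy as np,cv2
from scipy.spatial.transform import Rotation as R
from bench import ctrl
def cap(n):
    c=ctrl.capture(n); K=np.array(c["intrinsics"]); z=c["z_map"]
    a=np.array(c["attitude"]); M=a if a.shape==(3,3) else R.from_euler('xyz',a).as_matrix()
    v,u=np.mgrid[:z.shape[0],:z.shape[1]]
    P=np.stack([(u-K[0,2])/K[0,0]*z,(v-K[1,2])/K[1,1]*z,z],-1)
    W=P@M.T+np.array(c["xyz"]); W[z==0]=np.nan
    return c,W
def save(c,n): cv2.imwrite(f"pics/{n}.png",c["pixels"][...,::-1])
E
python3 - <<'E'
from h import *
for n in("top","side"):
    c,W=cap(n); save(c,n+"0"); np.save(n+"W.npy",W)
    print(n,c["xyz"],c["attitude"],c["intrinsics"])
    for l in "nut_large nut_small sleeve bush tnut tray3 tray2 collar can".split():
        for d in ctrl.spot_in(l,n):
            x,y,w,h=[int(round(q)) for q in d["bbox"]]
            p=W[y:y+h,x:x+w].reshape(-1,3); p=p[p[:,2]>0.008]
            if len(p)==0: print(l,d);continue
            zt=np.nanpercentile(p[:,2],95); t=p[p[:,2]>zt-.005]
            print(l,round(d["confidence"],2),(x,y,w,h),"ztop",zt.round(4),"mid",((t.min(0)+t.max(0))/2)[:2].round(4),"ext",(t.max(0)-t.min(0))[:2].round(4))
print(ctrl.read_state())
E
```

```text
top [0.43077235 0.0045382  1.14235276] [-3.04391841 -0.01480293 -1.58224858] [[482.67448714   0.         322.80971447]
 [  0.         482.67448714 200.39563085]
 [  0.           0.           1.        ]]
nut_large 0.7 (334, 230, 21, 22) ztop 0.0292 mid [ 0.4443 -0.0598] ext [0.0438 0.0442]
nut_small 0.61 (286, 138, 18, 18) ztop 0.0248 mid [0.672  0.0507] ext [0.0347 0.0377]
sleeve 0.69 (337, 143, 14, 18) ztop 0.0526 mid [ 0.6552 -0.0607] ext [0.0302 0.0279]
bush 0.91 (280, 236, 19, 19) ztop 0.0425 mid [0.4387 0.0628] ext [0.0295 0.0319]
bush 0.86 (257, 281, 29, 26) ztop 0.0547 mid [0.3306 0.1126] ext [0.0421 0.0427]
bush 0.84 (322, 272, 30, 30) ztop 0.0542 mid [ 0.3373 -0.0478] ext [0.0421 0.0426]
tnut 0.77 (283, 186, 23, 20) ztop 0.0276 mid [0.5476 0.0584] ext [0.0255 0.0419]
tray3 0.91 (402, 201, 70, 62) ztop 0.0133 mid [ 0.4679 -0.2793] ext [0.1396 0.1618]
tray3 0.78 (142, 210, 107, 39) ztop 0.0137 mid [0.4789 0.2843] ext [0.0847 0.2453]
tray2 0.91 (402, 201, 70, 62) ztop 0.0133 mid [ 0.4679 -0.2793] ext [0.1396 0.1618]
tray2 0.78 (142, 210, 107, 39) ztop 0.0137 mid [0.4789 0.2843
[... 1385 characters left out ...]
048  0.0475]
{'t': 1.0, 'joints': array([ 1.33461037e+00,  3.52971647e-01,  1.63339222e+00, -1.57940121e-05,
        1.15525443e+00, -2.41734606e-03]), 'joint_vel': array([-0.00036501,  0.00073995, -0.00037275, -0.00119691, -0.00032519,
       -0.00201501]), 'joint_torque': array([ 1.59700117e-03, -6.05192471e+01, -3.42444277e+01,  2.45670635e-04,
        1.08811051e-03, -5.71331825e-06]), 'eef_pos': array([0.14479132, 0.60798687, 0.23130202]), 'tool_rot': array([-3.14156697e+00,  1.43877025e-05,  2.90783042e+00]), 'contact_force': array([-0.5183855 , -0.9641495 ,  0.15671974]), 'ft_torque': array([-0.04913039,  0.00773608, -0.00598598]), 'grasp_force': 0.0, 'grip_width': 0.9999441108615629}
```

```bash
python3 - <<'E'
from h import *
a=cv2.imread("pics/top0.png")[60:330,120:500]; cv2.imwrite("pics/topc.png",cv2.resize(a,None,fx=2.1,fy=2.1,interpolation=cv2.INTER_CUBIC))
W=np.load("topW.npy"); S=np.load("sideW.npy")
def ang(P,cx,cy,zlo,zhi,r):
    m=(np.hypot(P[...,0]-cx,P[...,1]-cy)<r)&(P[...,2]>zlo)&(P[...,2]<zhi)
    return P[m][:,:2].astype(np.float32)
for n,c,z,r in [("nutL",(.4443,-.058),(.02,.035),.035),("nutS",(.673,.05),(.016,.03),.03),("tneck",(.5477,.0586),(.02,.032),.04),("tall",(.5477,.0586),(.008,.032),.045),("tray2",(.47,-.28),(.009,.017),.13),("tray3",(.48,.284),(.009,.017),.16)]:
  for k,P in (("top",W),("side",S)):
    p=ang(P,*c,*z,r)
    if len(p)<10: print(n,k,len(p));continue
    print(n,k,len(p),cv2.minAreaRect(p*1000))
    if n[:3]=="nut":
        # support widths: angle with min mean extent over 60 deg steps
        th=np.radians(np.arange(0,60,2)); f=lambda t:np.mean([np.ptp(np.percentile(p@[np.cos(t+i*np.pi/3),np.sin(t+i*np.pi/3)],[1,99])) for i in range(3)])
        v=[f(t) for t in th]; print("  flat angle",np.degrees(th[np.argmin(v)]),min(v),max(v))
E
```

```text
nutL top 208 ((443.2105407714844, -57.537933349609375), (48.687339782714844, 46.029869079589844), 89.50928497314453)
  flat angle 14.0 0.04473358108833372 0.047307918134427564
nutL side 261 ((443.3294372558594, -57.35401153564453), (45.74783706665039, 53.94620132446289), 12.397457122802734)
  flat angle 10.0 0.046075774769905375 0.049514784681724246
nutS top 128 ((672.0028686523438, 50.818267822265625), (37.84370040893555, 35.957881927490234), 89.49154663085938)
  flat angle 58.00000000000001 0.03521370629988733 0.03760409181126408
nutS side 197 ((673.0444946289062, 48.460174560546875), (37.16577911376953, 41.73301696777344), 2.7268900871276855)
  flat angle 56.0 0.036873315276365504 0.03938319225746254
tneck top 153 ((547.2763671875, 60.15452575683594), (17.88360595703125, 45.689369201660156), 16.97970199584961)
tneck side 166 ((548.1377563476562, 58.834556579589844), (18.011150360107422, 48.769187927246094), 15.937134742736816)
tall top 284 ((537.0277099609375, 57.59001159667969), (56.8748893737793, 45.7306022644043), 13.472086906433105)
tall side 368 ((547.6957397460938, 58.71363830566406), (33.650917053222656, 48.30036544799805), 13.926946640014648)
tray2 top 237 ((461.3844909667969, -287.20501708984375), (170.7840576171875, 76.20695495605469), 54.25062561035156)
tray2 side 228 ((462.0238342285156, -287.9439697265625), (172.24655151367188, 79.46559143066406), 55.01564407348633)
tray3 top 436 ((479.944091796875, 284.2117919921875), (75.95201110839844, 244.41468811035156), 3.444413661956787)
tray3 side 909 ((481.1985778808594, 280.2997131347656), (76.16395568847656, 243.13296508789062), 3.4179961681365967)
```

View pics/topc.png

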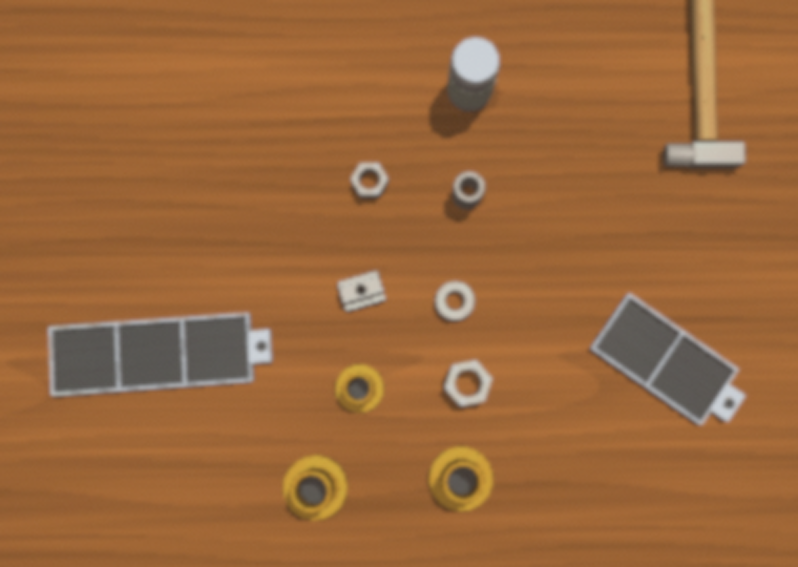

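View pics/side0.png

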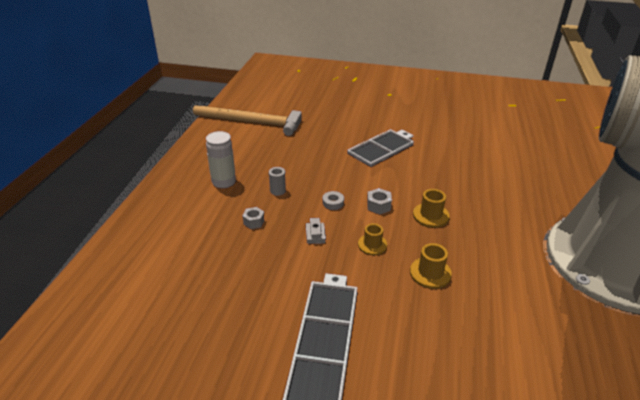

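Top view (crop scale 2.1, offset 120,60), candidates with full-image pixels:
- **Bush:** small one at (290,245), 40 mm high. The two others, at (270,293) and (338,288), are 54 mm high. I choose (290,245).
- **Large nut:** (343,242). It could be confused with the small nut at (295,146) or the collar at (337,203), which has no hex outline. 
- **Sleeve:** (343,149).
- **T-nut:** (292,198).
- **Trays:** tray3 is on the left with its tab towards −y. tray2 is on the right with its tab towards (−x,−y).

One close crop to check the choice, with a move planner.

```bash
cat > plan.py <<'E'
import sys; from h import *
# args: x,y,z,closing_deg ... (mm, deg) -> tool-frame shift rows from current pose
s=ctrl.read_state(); T=R.from_euler('xyz',s["tool_rot"]); p=s["eef_pos"]*1000
print("t",s["t"].__round__(2),p.round(1),"yaw",np.degrees(s["tool_rot"]).round(2),"q",s["joints"].round(2))
for a in sys.argv[1:]:
    x,y,z,c=map(float,a.split(","))
    G=R.from_euler('xyz',[np.pi,0,np.radians(c+90)])
    print(a,"->",T.inv().apply(np.array([x,y,z])-p).round(1),(T.inv()*G).as_rotvec().round(3))
E
python3 - <<'E'
from h import *
a=cv2.imread("pics/side0.png")[160:300,230:460]; cv2.imwrite("pics/sidec.png",cv2.resize(a,None,fx=3.4,fy=3.4,interpolation=cv2.INTER_CUBIC))
for n in("top","side"):
    P=np.load(n+"W.npy"); m=(np.hypot(P[...,0]-.4387,P[...,1]-.062)<.045)
    for lo,hi in((.034,.05),(.005,.013)):
        p=P[m&(P[...,2]>lo)&(P[...,2]<hi)][:,:2].astype(np.float32)*1000
        print(n,len(p),cv2.minEnclosingCircle(p))
E
python3 plan.py 672.5,49.5,120,-3 672.5,49.5,7,-3
```

```text
top 68 ((438.84576416015625, 63.124755859375), 16.618412017822266)
top 244 ((438.5106201171875, 63.4325065612793), 43.31680679321289)
side 149 ((439.1423034667969, 62.32859802246094), 18.097970962524414)
side 228 ((439.357421875, 63.63911437988281), 27.12310028076172)
t 1.0 [144.8 608.  231.3] yaw [-180.      0.    166.61] q [ 1.33  0.35  1.63 -0.    1.16 -0.  ]
672.5,49.5,120,-3 -> [-642.7 -421.1  111.3] [-0.     0.     1.389]
672.5,49.5,7,-3 -> [-642.7 -421.1  224.3] [-0.     0.     1.389]
```

View pics/sidec.png

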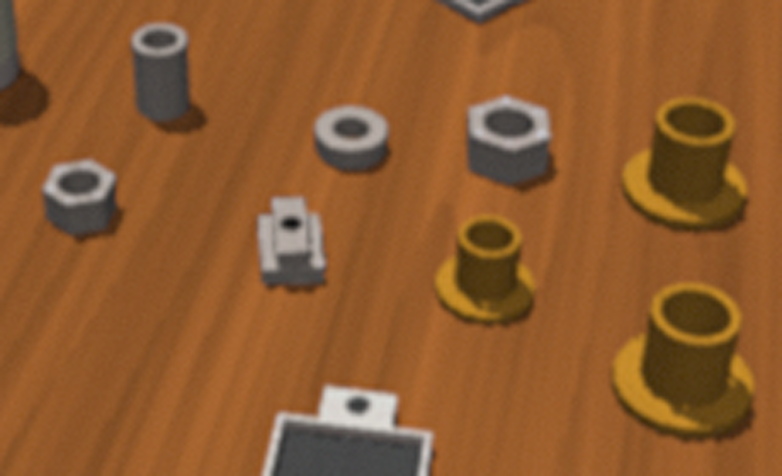

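The close crop confirms it. The small bush at crop (488,268) has a flange of r≈27 mm (54 mm) and is 40 mm tall; the other two are clearly larger. Starting with the small nut.

Emit:
{"method": "step_arm", "body": {"steps": [[-642.7,-421.1,111.3,0,0,1.389,70],[-642.7,-421.1,111.3,0,0,1.389,70],[-642.7,-421.1,111.3,0,0,1.389,70],[-642.7,-421.1,111.3,0,0,1.389,70],[-642.7,-421.1,111.3,0,0,1.389,70],[-642.7,-421.1,111.3,0,0,1.389,70],[-642.7,-421.1,111.3,0,0,1.389,70],[-642.7,-421.1,111.3,0,0,1.389,70],[-642.7,-421.1,111.3,0,0,1.389,70],[-642.7,-421.1,111.3,0,0,1.389,70],[-642.7,-421.1,111.3,0,0,1.389,70],[-642.7,-421.1,111.3,0,0,1.389,70]], "squeeze": 50}}

```text
t: 2.5
eef_pos: [0.6559, 0.0667, 0.1236]
tool_rot: [3.141, -0.0, 1.519]
contact_force: [0.5, 1.2, -0.2]
grip_width: 0.818
grasp_force: 0.0
```

```bash
python3 plan.py 672.5,49.5,120,-3 672.5,49.5,7,-3
```

```text
t 2.5 [655.9  66.7 123.6] yaw [ 1.7997e+02 -1.0000e-02  8.7010e+01] q [0.1  0.51 1.64 0.   0.98 0.15]
672.5,49.5,120,-3 -> [-16.4  17.4   3.6] [ 0. -0.  0.]
672.5,49.5,7,-3 -> [-16.4  17.4 116.6] [ 0. -0.  0.]
```

Emit:
{"method": "step_arm", "body": {"steps": [[0,0,0,0,0,0,70],[0,0,0,0,0,0,70]]}}

```text
t: 2.75
eef_pos: [0.6541, 0.0683, 0.1234]
tool_rot: [-3.141, -0.0, 1.518]
contact_force: [-0.5, 0.2, 0.4]
grip_width: 0.82
grasp_force: 0.0
```

```bash
python3 plan.py 672.5,49.5,120,-3 672.5,49.5,7,-3
```

```text
t 2.75 [654.1  68.3 123.4] yaw [-1.7994e+02 -1.0000e-02  8.6970e+01] q [0.1  0.51 1.65 0.   0.98 0.15]
672.5,49.5,120,-3 -> [-17.8  19.4   3.3] [-0.001 -0.    -0.001]
672.5,49.5,7,-3 -> [-17.8  19.5 116.3] [-0.001 -0.    -0.001]
```

Emit:
{"method": "step_arm", "body": {"steps": [[-17.8,19.4,3,0,0,0,70],[-17.8,19.4,40,0,0,0,70],[-17.8,19.4,80,0,0,0,70],[-17.8,19.4,105,0,0,0,70],[-17.8,19.4,116.3,0,0,0,70],[-17.8,19.4,116.3,0,0,0,70],[-17.8,19.4,116.3,0,0,0,25],[-17.8,19.4,116.3,0,0,0,25],[-17.8,19.4,116.3,0,0,0,25],[-17.8,19.4,116.3,0,0,0,25],[-17.8,19.4,116.3,0,0,0,25],[-17.8,19.4,116.3,0,0,0,25]]}}

```text
t: 4.25
eef_pos: [0.674, 0.0498, 0.0092]
tool_rot: [3.139, -0.0, 1.519]
contact_force: [-0.9, 0.4, 6.4]
grip_width: 0.404
grasp_force: 50.0
```

```bash
python3 plan.py 672.5,49.5,120,-3 475.6,365.9,120,3.4 475.6,365.9,11,3.4; python3 -c "
from h import *
c,W=cap('side');save(c,'s1')
a=cv2.imread('pics/s1.png')[100:300,150:400];cv2.imwrite('pics/s1c.png',cv2.resize(a,None,fx=3,fy=3))"
```

```text
t 4.25 [674.   49.8   9.2] yaw [ 1.7987e+02 -3.0000e-02  8.7010e+01] q [0.07 0.68 1.65 0.   0.81 0.12]
672.5,49.5,120,-3 -> [  -0.3   -1.2 -110.8] [ 0.002 -0.     0.   ]
475.6,365.9,120,3.4 -> [ 305.3 -214.4 -111.2] [ 0.002 -0.    -0.112]
475.6,365.9,11,3.4 -> [ 305.3 -214.6   -2.2] [ 0.002 -0.    -0.112]
```

View pics/s1c.png

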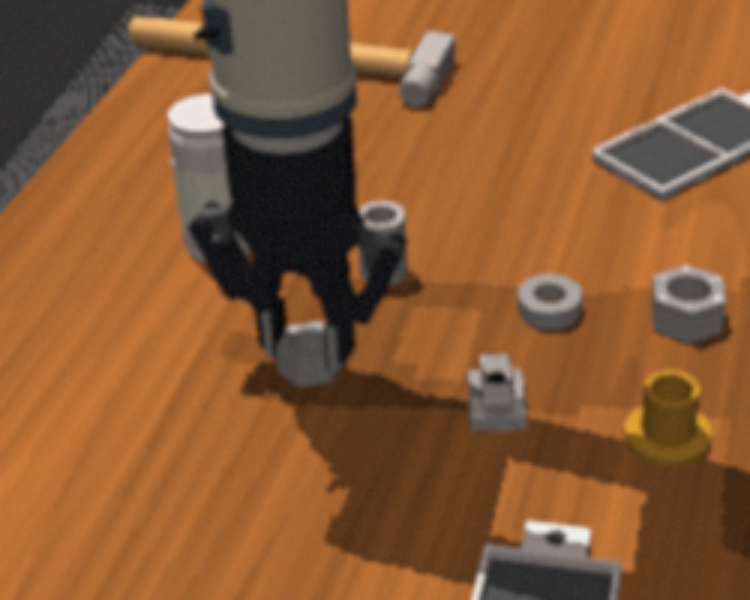

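The nut is held between the pads on opposite flats, at about crop (305,355). Lifting.

Emit:
{"method": "step_arm", "body": {"steps": [[0,0,-20,0,0,0,25],[0,0,-60,0,0,0,25],[0,0,-113,0,0,0,25],[0,0,-113,0,0,0,25],[0,0,-113,0,0,0,25],[0,0,-113,0,0,0,25]]}}

```text
t: 5.05
eef_pos: [0.672, 0.0495, 0.1194]
tool_rot: [-3.139, 0.0, 1.519]
contact_force: [0.1, 0.5, -1.1]
grip_width: 0.403
grasp_force: 50.2
```

```bash
python3 plan.py 475.6,365.9,120,3.4 475.6,365.9,11,3.4; python3 -c "
from h import *
c,W=cap('side');save(c,'s2')
a=cv2.imread('pics/s2.png')[60:260,150:350];cv2.imwrite('pics/s2c.png',cv2.resize(a,None,fx=3,fy=3))"
```

```text
t 5.05 [672.   49.5 119.4] yaw [-1.7988e+02  2.0000e-02  8.7020e+01] q [ 0.07  0.54  1.61 -0.    1.    0.12]
475.6,365.9,120,3.4 -> [ 3.057e+02 -2.126e+02 -2.000e-01] [-0.002  0.    -0.111]
475.6,365.9,11,3.4 -> [ 305.7 -212.3  108.8] [-0.002  0.    -0.111]
```

View pics/s2c.png

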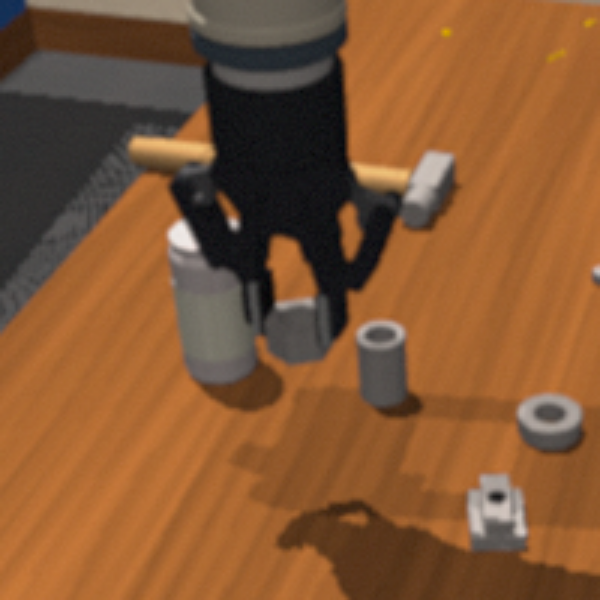

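Emit:
{"method": "step_arm", "body": {"steps": [[305.7,-212.6,0,0,0,-0.111,25],[305.7,-212.6,0,0,0,-0.111,25],[305.7,-212.6,0,0,0,-0.111,25],[305.7,-212.6,0,0,0,-0.111,25],[305.7,-212.6,0,0,0,-0.111,25],[305.7,-212.6,0,0,0,-0.111,25],[305.7,-212.6,0,0,0,-0.111,25],[305.7,-212.6,0,0,0,-0.111,25],[305.7,-212.6,40,0,0,-0.111,25],[305.7,-212.6,80,0,0,-0.111,25],[305.7,-212.6,100,0,0,-0.111,25],[305.7,-212.6,100,0,0,-0.111,25]]}}

```text
t: 6.6
eef_pos: [0.4763, 0.3646, 0.0192]
tool_rot: [-3.139, 0.002, 1.628]
contact_force: [-0.1, -0.4, -1.0]
grip_width: 0.402
grasp_force: 50.2
```

```bash
python3 plan.py 475.6,365.9,11,3.4
```

```text
t 6.6 [476.3 364.6  19.2] yaw [-1.7986e+02  1.0000e-01  9.3300e+01] q [ 0.65  0.58  1.82 -0.    0.74  0.59]
475.6,365.9,11,3.4 -> [ 1.4 -0.6  8.2] [-0.002  0.002 -0.002]
```

Emit:
{"method": "step_arm", "body": {"steps": [[1,0,5,0,0,0,25],[1,0,7.5,0,0,0,25],[1,0,7.5,0,0,0,25],[1,0,7.5,0,0,0,25],[1,0,7.5,0,0,0,55],[1,0,7.5,0,0,0,55],[1,0,7.5,0,0,0,55],[1,0,7.5,0,0,0,55],[1,0,-30,0,0,0,65],[1,0,-70,0,0,0,65],[1,0,-100,0,0,0,65],[1,0,-100,0,0,0,65]]}}

```text
t: 8.1
eef_pos: [0.4778, 0.368, 0.1229]
tool_rot: [3.138, -0.003, 1.63]
contact_force: [0.3, 0.3, -0.4]
grip_width: 0.759
grasp_force: 0.0
```

```bash
python3 plan.py 443.3,-58,120,12 443.3,-58,7,12
```

```text
t 8.1 [477.8 368.  122.9] yaw [ 1.7978e+02 -1.5000e-01  9.3380e+01] q [ 0.65  0.44  1.78 -0.    0.92  0.59]
443.3,-58,120,12 -> [-423.3  -59.6    1.6] [ 0.004 -0.002 -0.15 ]
443.3,-58,7,12 -> [-423.5  -60.   114.6] [ 0.004 -0.002 -0.15 ]
```

Emit:
{"method": "step_arm", "body": {"steps": [[-423.3,-59.6,0,0,0,-0.15,70],[-423.3,-59.6,0,0,0,-0.15,70],[-423.3,-59.6,0,0,0,-0.15,70],[-423.3,-59.6,0,0,0,-0.15,70],[-423.3,-59.6,0,0,0,-0.15,70],[-423.3,-59.6,0,0,0,-0.15,70],[-423.3,-59.6,0,0,0,-0.15,70],[-423.3,-59.6,30,0,0,-0.15,70],[-423.3,-59.6,60,0,0,-0.15,70],[-423.3,-59.6,60,0,0,-0.15,70],[-423.3,-59.6,60,0,0,-0.15,70]]}}

```text
t: 9.48
eef_pos: [0.442, -0.059, 0.0607]
tool_rot: [-3.141, -0.0, 1.78]
contact_force: [-0.1, 0.0, 0.0]
grip_width: 0.821
grasp_force: 0.0
```

```bash
python3 plan.py 443.3,-58,7,12; python3 -c "
from h import *
c,W=cap('side');m=(np.hypot(W[...,0]-.4756,W[...,1]-.3659)<.03)&(W[...,2]>.018)&(W[...,2]<.04)
p=W[m]*1000;print(len(p),p.mean(0),p.min(0),p.max(0))
c,W=cap('top');m=(np.hypot(W[...,0]-.4756,W[...,1]-.3659)<.03)&(W[...,2]>.018)&(W[...,2]<.04)
p=W[m]*1000;print(len(p),p.mean(0),p.min(0),p.max(0));save(c,'t3')
a=cv2.imread('pics/t3.png')[60:330,120:500];cv2.imwrite('pics/t3c.png',cv2.resize(a,None,fx=2,fy=2))"
```

```text
t 9.47 [442.  -59.   60.7] yaw [-1.7997e+02 -1.0000e-02  1.0199e+02] q [-0.14  0.34  2.14 -0.    0.66 -0.35]
443.3,-58,7,12 -> [ 0.6  1.5 53.7] [-0.001 -0.    -0.   ]
459 [476.99923529 367.22258308  24.23862399] [458.20033906 345.15037171  18.05776209] [495.70952233 386.38442526  28.2642066 ]
156 [476.19149971 366.27118325  24.91818914] [459.2474826  346.00276987  18.0158296 ] [493.92381438 386.8379615   30.13089287]
```

View pics/t3c.png

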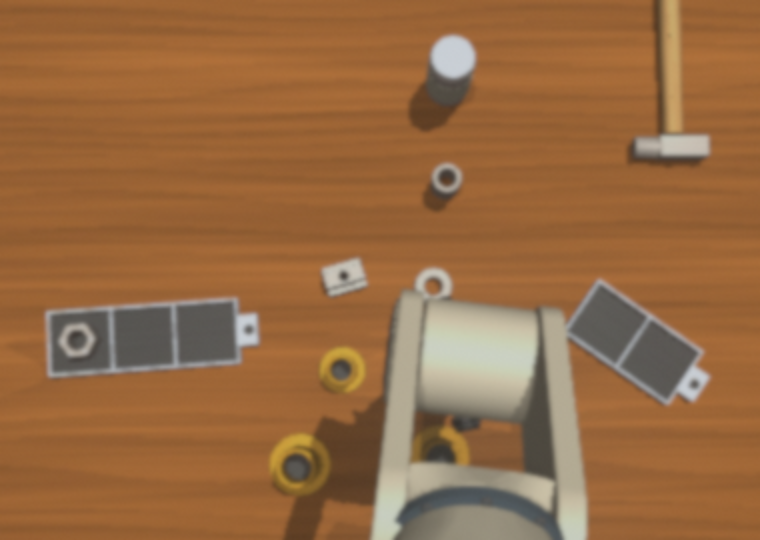

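The small nut sits flat in the far cell, at crop (77,340), about centred. Next, the large nut.

Emit:
{"method": "step_arm", "body": {"steps": [[0.6,1.5,25,0,0,0,70],[0.6,1.5,45,0,0,0,70],[0.6,1.5,53,0,0,0,70],[0.6,1.5,53,0,0,0,70],[0.6,1.5,53,0,0,0,35],[0.6,1.5,53,0,0,0,35],[0.6,1.5,53,0,0,0,35],[0.6,1.5,53,0,0,0,35],[0.6,1.5,53,0,0,0,35],[0.6,1.5,30,0,0,0,35],[0.6,1.5,-20,0,0,0,35],[0.6,1.5,-50,0,0,0,35]], "squeeze": 70}}

```text
t: 11.08
eef_pos: [0.4438, -0.0583, 0.1128]
tool_rot: [3.14, 0.001, 1.78]
contact_force: [0.2, 0.7, -2.8]
grip_width: 0.518
grasp_force: 73.5
```

Emit:
{"method": "step_arm", "body": {"steps": [[0,0,-10,0,0,0,35],[0,0,-10,0,0,0,35],[0,0,-10,0,0,0,35]]}}

```text
t: 11.45
eef_pos: [0.4424, -0.0581, 0.1193]
tool_rot: [-3.14, -0.001, 1.78]
contact_force: [-0.0, 0.2, -2.1]
grip_width: 0.517
grasp_force: 73.5
```

```bash
python3 plan.py 484.4,220,120,3.4 484.4,220,11,3.4
```

```text
t 11.45 [442.4 -58.1 119.3] yaw [-1.7989e+02 -4.0000e-02  1.0198e+02] q [-0.13  0.23  2.1  -0.    0.81 -0.34]
484.4,220,120,3.4 -> [263.3  98.8  -0.7] [-0.002 -0.001  0.15 ]
484.4,220,11,3.4 -> [263.2  99.  108.3] [-0.002 -0.001  0.15 ]
```

Emit:
{"method": "step_arm", "body": {"steps": [[263.3,98.8,0,0,0,0.15,35],[263.3,98.8,0,0,0,0.15,35],[263.3,98.8,0,0,0,0.15,35],[263.3,98.8,0,0,0,0.15,35],[263.3,98.8,0,0,0,0.15,35],[263.3,98.8,0,0,0,0.15,35],[263.3,98.8,0,0,0,0.15,35],[263.3,98.8,40,0,0,0.15,35],[263.3,98.8,80,0,0,0.15,35],[263.3,98.8,100,0,0,0.15,35],[263.3,98.8,107,0,0,0.15,35],[263.3,98.8,109,0,0,0.15,35]]}}

```text
t: 12.95
eef_pos: [0.4848, 0.2187, 0.0116]
tool_rot: [-3.14, 0.001, 1.629]
contact_force: [-6.8, -6.4, 18.1]
grip_width: 0.517
grasp_force: 75.7
```

Emit:
{"method": "step_arm", "body": {"steps": [[0,0,0,0,0,0,35],[0,0,0,0,0,0,35],[0,0,0,0,0,0,65],[0,0,0,0,0,0,65],[0,0,0,0,0,0,65],[0,0,0,0,0,0,65],[0,0,-30,0,0,0,70],[0,0,-70,0,0,0,70],[0,0,-109,0,0,0,70],[0,0,-109,0,0,0,70],[0,0,-109,0,0,0,70]]}}

```text
t: 14.32
eef_pos: [0.485, 0.2197, 0.12]
tool_rot: [-3.141, 0.0, 1.63]
contact_force: [-1.0, -0.6, -0.1]
grip_width: 0.821
grasp_force: 0.0
```

```bash
python3 plan.py 656,-60,120,3 656,-60,60,3
```

```text
t 14.32 [485.  219.7 120. ] yaw [-1.7998e+02  1.0000e-02  9.3380e+01] q [ 0.42  0.35  1.93 -0.    0.87  0.36]
656,-60,120,3 -> [-289.3  154.2    0. ] [-0.     0.     0.007]
656,-60,60,3 -> [-289.3  154.3   60. ] [-0.     0.     0.007]
```

Emit:
{"method": "step_arm", "body": {"steps": [[-289.3,154.2,0,0,0,0,65],[-289.3,154.2,0,0,0,0,65],[-289.3,154.2,0,0,0,0,65],[-289.3,154.2,0,0,0,0,65],[-289.3,154.2,0,0,0,0,65],[-289.3,154.2,0,0,0,0,65],[-289.3,154.2,0,0,0,0,65],[-289.3,154.2,20,0,0,0,65],[-289.3,154.2,40,0,0,0,65],[-289.3,154.2,40,0,0,0,65],[-289.3,154.2,40,0,0,0,65]]}}

```text
t: 15.7
eef_pos: [0.6562, -0.0592, 0.0803]
tool_rot: [-3.141, -0.0, 1.631]
contact_force: [0.0, 0.8, 0.0]
grip_width: 0.761
grasp_force: 0.0
```

```bash
python3 plan.py 656,-60,18,3; python3 -c "
from h import *
for n in ('side','top'):
  c,W=cap(n);m=(np.hypot(W[...,0]-.4844,W[...,1]-.22)<.033)&(W[...,2]>.02)&(W[...,2]<.045)
  p=W[m]*1000;print(len(p),p.mean(0),p.min(0),p.max(0))
  m=(np.hypot(W[...,0]-.656,W[...,1]+.06)<.022)&(W[...,2]>.04)&(W[...,2]<.06)
  p=W[m]*1000
  if len(p): print(len(p),p.mean(0),p.min(0),p.max(0))"
```

```text
t 15.7 [656.2 -59.2  80.3] yaw [-179.98   -0.     93.42] q [-0.09  0.57  1.67  0.    0.91 -0.15]
656,-60,18,3 -> [-0.8 -0.2 62.3] [-0.    -0.     0.007]
527 [486.29439848 222.25154351  27.64465753] [462.97293885 193.27189442  20.02814702] [509.75688561 247.23691372  32.01164948]
166 [656.58188331 -59.14804716  46.90458256] [640.7484553  -80.32411946  40.08063157] [674.11581337 -43.53032033  52.35326527]
237 [485.55119681 220.958983    28.83278649] [462.29285556 195.45928491  20.23300203] [508.54054456 247.37121526  36.92928763]
```

Emit:
{"method": "step_arm", "body": {"steps": [[-0.8,0,30,0,0,0,65],[-0.8,0,55,0,0,0,65],[-0.8,0,62,0,0,0,65],[-0.8,0,62,0,0,0,65],[-0.8,0,62,0,0,0,25],[-0.8,0,62,0,0,0,25],[-0.8,0,62,0,0,0,25],[-0.8,0,62,0,0,0,25],[-0.8,0,62,0,0,0,25],[-0.8,0,62,0,0,0,25],[-0.8,0,40,0,0,0,25],[-0.8,0,0,0,0,0,25]]}}

```text
t: 17.3
eef_pos: [0.6553, -0.0605, 0.081]
tool_rot: [-3.139, -0.0, 1.63]
contact_force: [0.4, 0.6, -1.6]
grip_width: 0.383
grasp_force: 69.7
```

Emit:
{"method": "step_arm", "body": {"steps": [[0,0,-40,0,0,0,25],[0,0,-40,0,0,0,25],[0,0,-40,0,0,0,25]]}}

```text
t: 17.68
eef_pos: [0.656, -0.0606, 0.1208]
tool_rot: [3.142, 0.0, 1.63]
contact_force: [-0.4, -0.1, -2.9]
grip_width: 0.382
grasp_force: 69.8
```

```bash
python3 plan.py 480,293,120,3.4
```

```text
t 17.68 [656.  -60.6 120.8] yaw [180.     0.    93.38] q [-0.09  0.52  1.64 -0.    0.98 -0.15]
480,293,120,3.4 -> [ 363.4 -154.8    0.8] [ 0.  0. -0.]
```

Emit:
{"method": "step_arm", "body": {"steps": [[363.4,-154.8,0,0,0,0,25],[363.4,-154.8,0,0,0,0,25],[363.4,-154.8,0,0,0,0,25],[363.4,-154.8,0,0,0,0,25],[363.4,-154.8,0,0,0,0,25],[363.4,-154.8,0,0,0,0,25],[363.4,-154.8,0,0,0,0,25],[363.4,-154.8,0,0,0,0,25],[363.4,-154.8,0,0,0,0,25],[363.4,-154.8,40,0,0,0,25],[363.4,-154.8,80,0,0,0,25],[363.4,-154.8,92,0,0,0,25]]}}

```text
t: 19.18
eef_pos: [0.4796, 0.2907, 0.0263]
tool_rot: [-3.138, 0.002, 1.628]
contact_force: [0.2, -0.4, -1.4]
grip_width: 0.383
grasp_force: 70.0
```

Emit:
{"method": "step_arm", "body": {"steps": [[0,0,3,0,0,0,25],[0,0,6.3,0,0,0,25],[0,0,6.3,0,0,0,25],[0,0,6.3,0,0,0,55],[0,0,6.3,0,0,0,55],[0,0,6.3,0,0,0,55],[0,0,6.3,0,0,0,55],[0,0,-20,0,0,0,60],[0,0,-60,0,0,0,60],[0,0,-95,0,0,0,60],[0,0,-95,0,0,0,60],[0,0,-95,0,0,0,60]]}}

```text
t: 20.68
eef_pos: [0.48, 0.2928, 0.123]
tool_rot: [-3.141, 0.0, 1.63]
contact_force: [-0.2, -0.8, 0.5]
grip_width: 0.703
grasp_force: 0.0
```

```bash
python3 plan.py 439,63,120,-30 439,63,70,-30
```

```text
t 20.68 [480.  292.8 123. ] yaw [-1.7998e+02  1.0000e-02  9.3380e+01] q [ 0.55  0.38  1.86 -0.    0.9   0.49]
439,63,120,-30 -> [-227.   -54.5    3.1] [-0.     0.     0.583]
439,63,70,-30 -> [-227.   -54.5   53.1] [-0.     0.     0.583]
```

Emit:
{"method": "step_arm", "body": {"steps": [[-227,-54.5,3,0,0,0.583,60],[-227,-54.5,3,0,0,0.583,60],[-227,-54.5,3,0,0,0.583,60],[-227,-54.5,3,0,0,0.583,60],[-227,-54.5,3,0,0,0.583,60],[-227,-54.5,3,0,0,0.583,60],[-227,-54.5,33,0,0,0.583,60],[-227,-54.5,53,0,0,0.583,60],[-227,-54.5,53,0,0,0.583,60],[-227,-54.5,53,0,0,0.583,60]]}}

```text
t: 21.92
eef_pos: [0.4397, 0.0639, 0.0708]
tool_rot: [3.142, -0.0, 1.048]
contact_force: [0.1, -0.3, -0.1]
grip_width: 0.702
grasp_force: 0.0
```

```bash
python3 plan.py 439,63,14,-30; python3 -c "
from h import *
for n in ('side','top'):
  c,W=cap(n);m=(np.hypot(W[...,0]-.48,W[...,1]-.293)<.03)&(W[...,2]>.04)&(W[...,2]<.07)
  p=W[m]*1000;print(len(p),p.mean(0),p.min(0),p.max(0))
save(c,'t4')
a=cv2.imread('pics/t4.png')[140:300,120:400];cv2.imwrite('pics/t4c.png',cv2.resize(a,None,fx=2.8,fy=2.8))"
```

```text
t 21.93 [439.7  63.9  70.8] yaw [ 1.800e+02 -1.000e-02  6.005e+01] q [0.14 0.32 2.14 0.   0.68 0.66]
439,63,14,-30 -> [-1.2 -0.2 56.8] [ 0.    -0.     0.001]
390 [480.89491759 294.31094339  49.62307756] [464.83005588 275.6105913   40.17363821] [497.81180457 309.58752339  55.84511594]
131 [480.47415746 292.32357487  51.40502097] [464.58502041 276.07985002  40.80538997] [496.20979347 309.48257324  56.54092184]
```

View pics/t4c.png

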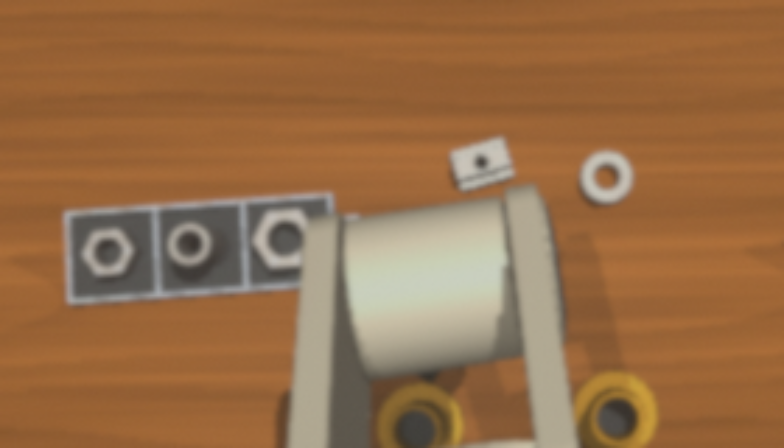

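All three parts are in tray3: nuts at crop (107,252) and (285,240), sleeve at (190,245). Now the bush.

Emit:
{"method": "step_arm", "body": {"steps": [[-1.2,0,30,0,0,0,60],[-1.2,0,52,0,0,0,60],[-1.2,0,56,0,0,0,60],[-1.2,0,56,0,0,0,60],[-1.2,0,56,0,0,0,25],[-1.2,0,56,0,0,0,25],[-1.2,0,56,0,0,0,25],[-1.2,0,56,0,0,0,25],[-1.2,0,56,0,0,0,25],[-1.2,0,56,0,0,0,25],[-1.2,0,30,0,0,0,25],[-1.2,0,-10,0,0,0,25]]}}

```text
t: 23.52
eef_pos: [0.4378, 0.062, 0.0809]
tool_rot: [-3.14, 0.001, 1.047]
contact_force: [1.2, -0.0, -3.0]
grip_width: 0.376
grasp_force: 70.2
```

Emit:
{"method": "step_arm", "body": {"steps": [[0,0,-40,0,0,0,25],[0,0,-40,0,0,0,25],[0,0,-40,0,0,0,25]]}}

```text
t: 23.9
eef_pos: [0.4383, 0.0621, 0.1202]
tool_rot: [3.142, 0.0, 1.047]
contact_force: [-1.3, 0.2, -2.5]
grip_width: 0.381
grasp_force: 70.3
```

```bash
python3 plan.py 447,-308,120,-35.4
```

```text
t 23.9 [438.3  62.1 120.2] yaw [180.     0.    59.98] q [ 0.14  0.23  2.11 -0.    0.8   0.66]
447,-308,120,-35.4 -> [-3.161e+02  1.927e+02  2.000e-01] [0.    0.    0.094]
```

Emit:
{"method": "step_arm", "body": {"steps": [[-316,192.7,0,0,0,0.094,25],[-316,192.7,0,0,0,0.094,25],[-316,192.7,0,0,0,0.094,25],[-316,192.7,0,0,0,0.094,25],[-316,192.7,0,0,0,0.094,25],[-316,192.7,0,0,0,0.094,25],[-316,192.7,0,0,0,0.094,25],[-316,192.7,0,0,0,0.094,25],[-316,192.7,0,0,0,0.094,25],[-316,192.7,40,0,0,0.094,25],[-316,192.7,80,0,0,0.094,25],[-316,192.7,95,0,0,0.094,25]]}}

```text
t: 25.4
eef_pos: [0.4464, -0.3058, 0.0236]
tool_rot: [-3.138, 0.0, 0.954]
contact_force: [-0.1, 0.6, -1.8]
grip_width: 0.377
grasp_force: 70.4
```

Emit:
{"method": "step_arm", "body": {"steps": [[0,0,4,0,0,0,25],[0,0,7.3,0,0,0,25],[0,0,7.3,0,0,0,25],[0,0,7.3,0,0,0,55],[0,0,7.3,0,0,0,55],[0,0,7.3,0,0,0,55],[0,0,7.3,0,0,0,55],[0,0,-20,0,0,0,65],[0,0,-60,0,0,0,65],[0,0,-95,0,0,0,65],[0,0,-95,0,0,0,65],[0,0,-95,0,0,0,65]]}}

```text
t: 26.9
eef_pos: [0.4472, -0.3077, 0.1201]
tool_rot: [-3.141, 0.0, 0.953]
contact_force: [-0.6, -0.2, -0.5]
grip_width: 0.764
grasp_force: 0.0
```

```bash
python3 plan.py 547.7,59.2,120,-74; python3 -c "
from h import *
W=np.load('topW.npy')
for n in ('side','top'):
  c,W=cap(n);m=(np.hypot(W[...,0]-.447,W[...,1]+.308)<.03)&(W[...,2]>.035)&(W[...,2]<.055)
  p=W[m]*1000;print(len(p),p.mean(0),p.min(0),p.max(0))"
```

```text
t 26.9 [ 447.2 -307.7  120.1] yaw [-179.98    0.     54.59] q [-0.61  0.36  1.91 -0.    0.87  0.01]
547.7,59.2,120,-74 -> [ 3.572e+02 -1.306e+02  1.000e-01] [-0.     0.     0.674]
101 [ 447.06170294 -306.99287954   40.02091658] [ 431.19100139 -325.48134537   35.54072337] [ 463.42433987 -289.38896402   45.0098815 ]
88 [ 448.08923182 -305.63157205   41.60520196] [ 431.02403956 -323.12286766   35.06878491] [ 462.97556308 -289.63873539   48.05953646]
```

The bush is seated with its top at about 43 mm. Now the T-nut.

Emit:
{"method": "step_arm", "body": {"steps": [[357.2,-130.6,0,0,0,0.674,65],[357.2,-130.6,0,0,0,0.674,65],[357.2,-130.6,0,0,0,0.674,65],[357.2,-130.6,0,0,0,0.674,65],[357.2,-130.6,0,0,0,0.674,65],[357.2,-130.6,0,0,0,0.674,65],[357.2,-130.6,0,0,0,0.674,65],[357.2,-130.6,0,0,0,0.674,65],[357.2,-130.6,30,0,0,0.674,65],[357.2,-130.6,60,0,0,0.674,65],[357.2,-130.6,60,0,0,0.674,65],[357.2,-130.6,60,0,0,0.674,65]]}}

```text
t: 28.5
eef_pos: [0.5481, 0.0582, 0.0609]
tool_rot: [3.142, 0.0, 0.278]
contact_force: [0.1, 0.2, -0.1]
grip_width: 0.76
grasp_force: 0.0
```

```bash
python3 plan.py 547.7,59.2,6,-74
```

```text
t 28.5 [548.1  58.2  60.9] yaw [1.800e+02 1.000e-02 1.593e+01] q [ 0.1   0.46  1.92 -0.    0.76  1.4 ]
547.7,59.2,6,-74 -> [-0.1 -1.  54.9] [ 0.     0.    -0.001]
```

Emit:
{"method": "step_arm", "body": {"steps": [[0,-1,30,0,0,0,65],[0,-1,50,0,0,0,65],[0,-1,55,0,0,0,65],[0,-1,55,0,0,0,65],[0,-1,55,0,0,0,35],[0,-1,55,0,0,0,35],[0,-1,55,0,0,0,35],[0,-1,55,0,0,0,35],[0,-1,55,0,0,0,35],[0,-1,35,0,0,0,35],[0,-1,0,0,0,0,35],[0,-1,-10,0,0,0,35]]}}

```text
t: 30.0
eef_pos: [0.5492, 0.0601, 0.0728]
tool_rot: [3.141, -0.004, 0.279]
contact_force: [0.7, 0.4, -2.1]
grip_width: 0.517
grasp_force: 72.1
```

Emit:
{"method": "step_arm", "body": {"steps": [[0,0,-50,0,0,0,35],[0,0,-50,0,0,0,35],[0,0,-50,0,0,0,35]]}}

```text
t: 30.38
eef_pos: [0.5473, 0.0599, 0.1199]
tool_rot: [-3.142, 0.0, 0.279]
contact_force: [-0.3, 0.3, -2.3]
grip_width: 0.521
grasp_force: 72.3
```

```bash
python3 plan.py 489.2,-249,120,-35.4;python3 -c "
from h import *
c,W=cap('side');save(c,'s5')
a=cv2.imread('pics/s5.png')[60:310,200:450];cv2.imwrite('pics/s5c.png',cv2.resize(a,None,fx=2.4,fy=2.4))"
```

```text
t 30.38 [547.3  59.9 119.9] yaw [-1.800e+02  2.000e-02  1.598e+01] q [ 0.11  0.37  1.89 -0.    0.88  1.4 ]
489.2,-249,120,-35.4 -> [-140.9  280.9   -0. ] [-0.     0.    -0.674]
```

View pics/s5c.png

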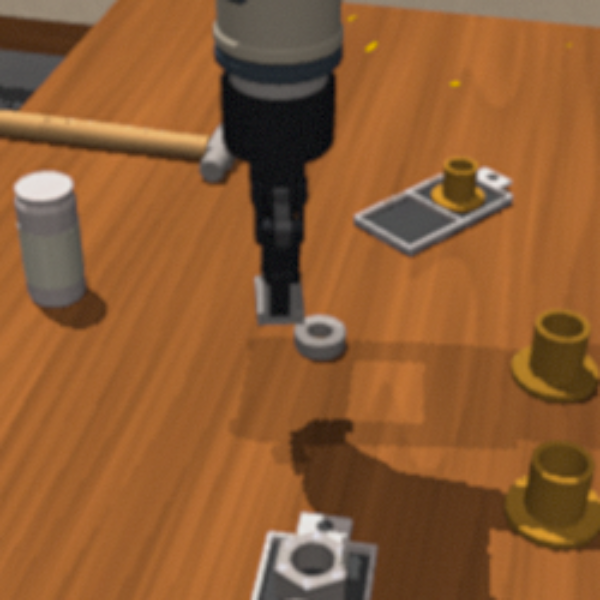

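The T-nut is held level at crop (280,300), and the bush is seated in the cell next to the tab at (460,185). Placing the T-nut.

Emit:
{"method": "step_arm", "body": {"steps": [[-140.9,280.9,0,0,0,-0.674,35],[-140.9,280.9,0,0,0,-0.674,35],[-140.9,280.9,0,0,0,-0.674,35],[-140.9,280.9,0,0,0,-0.674,35],[-140.9,280.9,0,0,0,-0.674,35],[-140.9,280.9,0,0,0,-0.674,35],[-140.9,280.9,0,0,0,-0.674,35],[-140.9,280.9,0,0,0,-0.674,35],[-140.9,280.9,30,0,0,-0.674,35],[-140.9,280.9,70,0,0,-0.674,35],[-140.9,280.9,100,0,0,-0.674,35],[-140.9,280.9,100,0,0,-0.674,35]]}}

```text
t: 31.92
eef_pos: [0.4883, -0.2465, 0.0185]
tool_rot: [-3.137, 0.001, 0.955]
contact_force: [0.1, -0.7, -1.8]
grip_width: 0.521
grasp_force: 72.2
```

Emit:
{"method": "step_arm", "body": {"steps": [[0,0,5,0,0,0,35],[0,0,9,0,0,0,35],[0,0,11,0,0,0,35],[0,0,11,0,0,0,35],[0,0,11,0,0,0,60],[0,0,11,0,0,0,60],[0,0,11,0,0,0,60],[0,0,11,0,0,0,60],[0,0,-30,0,0,0,70],[0,0,-80,0,0,0,70],[0,0,-130,0,0,0,70],[0,0,-130,0,0,0,70]]}}

```text
t: 33.42
eef_pos: [0.492, -0.2501, 0.1544]
tool_rot: [3.134, -0.001, 0.953]
contact_force: [0.4, -0.1, -0.0]
grip_width: 0.819
grasp_force: 0.0
```

```bash
python3 plan.py 490,10,150,0
```

```text
t 33.42 [ 492.  -250.1  154.4] yaw [ 1.7958e+02 -6.0000e-02  5.4590e+01] q [-0.47  0.33  1.87  0.    0.94  0.14]
490,10,150,0 -> [ 210.9 -152.4    3.5] [ 0.007  0.001 -0.618]
```

Move the arm clear of both trays and do a final check.

Emit:
{"method": "step_arm", "body": {"steps": [[211,-152,0,0,0,0,70],[211,-152,0,0,0,0,70],[211,-152,0,0,0,0,70],[211,-152,0,0,0,0,70],[211,-152,-60,0,0,0,70],[211,-152,-60,0,0,0,70],[211,-152,-60,0,0,0,70],[211,-152,-60,0,0,0,70]]}}

```text
t: 34.42
eef_pos: [0.4869, 0.0106, 0.2089]
tool_rot: [-3.139, 0.002, 0.952]
contact_force: [-0.2, -0.6, 0.0]
grip_width: 0.82
grasp_force: 0.0
```

```bash
python3 -c "
from h import *
for n in ('side','top'):
  c,W=cap(n)
  for k,x,y,lo,hi in (('nutS',.4756,.3659,.018,.03),('sleeve',.48,.293,.045,.06),('nutL',.4844,.22,.022,.036),('bush',.447,-.308,.035,.05),('tnut',.489,-.249,.02,.032),('collar',.535,-.044,.01,.022),('can',.78,-.066,.1,.12)):
    m=(np.hypot(W[...,0]-x,W[...,1]-y)<.033)&(W[...,2]>lo)&(W[...,2]<hi); p=W[m]*1000
    print(n,k,len(p),((p.min(0)+p.max(0))/2).round(1) if len(p) else '', 'ztop',np.percentile(p[:,2],[10,95]).round(1) if len(p) else '')
save(c,'t6')
a=cv2.imread('pics/t6.png')[60:330,120:500];cv2.imwrite('pics/t6c.png',cv2.resize(a,None,fx=2.1,fy=2.1))"
```

```text
side nutS 458 [476.9 365.6  23.3] ztop [20.2 27.1]
side sleeve 312 [481.2 292.5  50.5] ztop [46.8 54.8]
side nutL 491 [486.5 220.4  27. ] ztop [24.  30.8]
side bush 96 [ 447.4 -308.9   39.7] ztop [36.4 43.9]
side tnut 123 [ 489.3 -249.3   24.6] ztop [22.4 28.4]
side collar 231 [535.2 -45.7  14.8] ztop [11.4 17.7]
side can 325 [779.4 -67.9 106.1] ztop [102.3 111.1]
top nutS 154 [476.6 366.6  24.4] ztop [21.6 29. ]
top sleeve 120 [480.4 292.6  51.3] ztop [48.6 56.1]
top nutL 233 [485.3 220.6  29. ] ztop [26.2 32.6]
top bush 90 [ 447.  -306.5   41.7] ztop [38.2 44.5]
top tnut 165 [ 488.5 -246.8   25.5] ztop [23.5 29.3]
top collar 0  ztop 
top can 390 [779.1 -65.  107.7] ztop [106.7 113. ]
```

View pics/t6c.png

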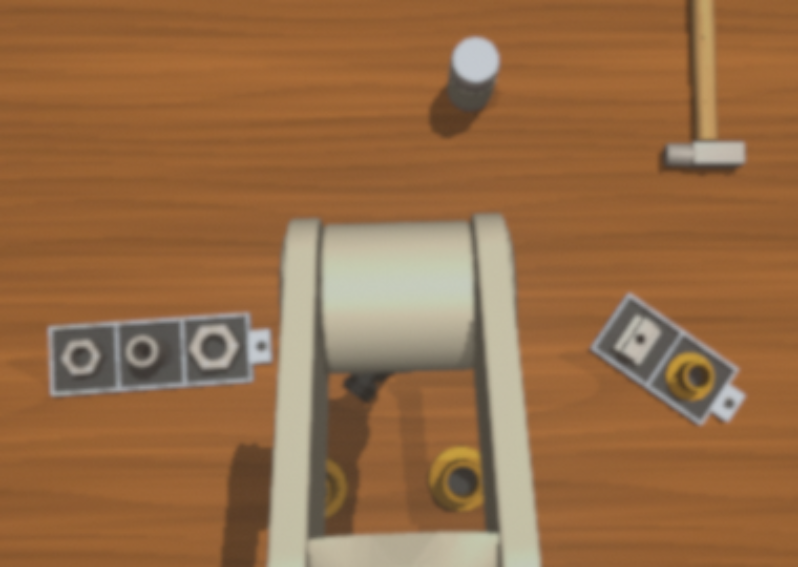

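All five parts sit flat and centred in the right cells: tray3 at crop (80,357), (143,350) and (214,347), tray2 at (640,338) and (690,377). The collar and can haven't moved, so I'm handing in.

```bash
python3 -c "
from bench import ctrl
print(ctrl.close_job())"
```

```text
the job is handed in; nothing more can be done
None
```

Both kits are made up and the job is handed in at about 35 s of the 109 s allowed; the final check showed all five parts flat and centred in their own cells, and the collar and can where they began, but the hand-in returned no verdict.

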